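Find a lamp arm's balance point and poise it on the balancing post

ROBOT

A 6-joint arm with a two-finger parallel gripper is mounted at the origin on the work surface. World frame = base frame: x ahead of the robot, y to its left, z up, the work surface at z = 0. Lengths are in m, angles in rad, forces in N, time in s.
With the tool pointing down it reaches from about 0.425 to 0.95 m from the base axis. Payload 3.5 kg.
Tool frame: the origin (TCP) lies midway between the tips of the shut fingers; the grasp point (between the pads) lies 19 mm behind it; z points along the fingers, y is the line along which they close (so a half turn about z gives the same grasp; the last joint's range is limited). The gripper opens to 85 mm and grips with 20 to 120 N. Pads are 22 mm wide; open, the fingers measure 114 mm over their backs; the gripper's body (76 mm by 85 mm) begins 54 mm behind the grasp point. The pads swing forward as they close: fully open they stand 13 mm farther back than shut.
Start: joints at [1.057, 0.286, 1.577, -0, 1.279, -0.15], TCP at [0.24, 0.631, 0.231] pointing down, gripper open.
Joint ranges: [-2.77, 2.77], [-0.9, 2.22], [0.21, 2.48], [-1.53, 4.67], [0.24, 2.81], [-2.84, 2.84]. Speed limits (rad/s): [2.79, 2.79, 3.14, 3.14, 3.14, 3.14].

INTERFACE

Orientations are given as a unit quaternion [x, y, z, w].
In Python, from plant import get_state, read_camera, ctrl gives the robot as it stands.
- The arm moves only by the shell command python3 -m crank 'ROWS' [FORCE]. ROWS is JSON, a list of rows, each a list of 3 entries, a list of its own where there are three numbers: the shift along the tool's x, y, z in mm, then the turn about the tool's z in degrees, then the closure in counts, from 0 (fully open) to 255 (shut). In form: [[[tx, ty, tz], yaw, claw], ...]. A call has 1 to 10 rows; each row is the pose to reach, as a shift and turn from the pose commanded when the call began, along the tool's axes at that moment; what a row does not reach only later rows make up. A row lasts 1/10 s, in which the tool goes at most 50 mm and 8.59 degrees, less where a joint would pass 70% of its speed; a pose out of reach is approached as far as the arm can. A call with a gripper value outside its range is refused whole. The fingers move at their own pace and stop on an object; FORCE is the grip in N (left out, the last holds). Time passes only in rows, so rows that repeat a pose let the fingers close. It gives the time, the measured TCP pose, the force, the opening and the grip force at its end, in the units of the state.
- get_state(): the state, without advancing time (a new reading comes with each control period).
- read_camera(name): name is "side" or "top" or "wrist"; returns a dict with "frame" (400x640x3 uint8, blue, green, red), "range_z" (400x640 float32, m along the optical axis (not along the pixel's ray), 0 where there is no reading), "vfov" (degrees; the focal length in pixels is half the picture's height over the tangent of half this angle, whatever the lens; pixels are square), "cx", "cy" (the principal point, pixels), "origin" and "orientation" of the camera in the world. Camera axes: x right, y down, z forward; pixel columns grow to the right and rows downward; lengths in m; the calibration is good to about 2 mm. A picture is of the moment at which its call begins.
- ctrl.sign_off(): hands the job in; it is judged then, once.
The state is a dict: "time": time; "qpos": joint angles; "dq": joint speeds; "joint_efforts": joint torques, N m; "eef_pos": TCP position; "tcp_rot": TCP orientation; "contact_force": force on the tool from outside, world axes, zero at the start; "wrist_torque": the same for the moment, N m; "opening": opening from 0.0 (shut) to 1.0 (fully open); "finger_force": force on a finger pad.
Only numpy, scipy, OpenCV 4.12 (cv2) and the standard library are available. Lean on these libraries where they do the work, as an engineer would, in place of code of your own. Each camera call takes 0.05 s, during which the arm holds its last target. There are 200 camera calls.

TASK

A lamp arm (grey painted tube) lies on the two rests of a wooden rack, with a ballast weight fixed somewhere inside it that you cannot see. Find by trial lifts where the arm balances, lift it clear of the rests without letting it tip far over, and set it down gently, right side up, on the cork top of the balancing post so that it stays there level on its own when you let go. Leave everything else on the table where it is.

Things in the scene. Friction and masses are not known exactly. Their poses are not given: they have to be found in the camera images.
- lamp_bar: Lamp arm: grey tube 360 mm long (x), 24 wide (y), 30 high (z); narrower brass fitting at +x (to x = 212), black lampholder at -x (to x = -214). Origin: mid-length, on its underside; z up. 0.5 to 0.85 kg. Hidden ballast fixed inside: the balance point lies up to 85 mm either side of the origin along x. Starts on the rack, underside 45 mm above the table.
- rack: Wooden rack fixed to the table: base board 260 x 70 x 10 mm, two upright rests 20 mm long (x), 60 mm wide (y), at x = -120 and +120 mm, rubber tops 45 mm above the table. Origin: centre of the underside; x runs from rest to rest, along the arm lying on it. Between the rests (x -100 to +100 mm) the tube's sides are free to be gripped.
- post_top (a point): Centre of the flat round cork top, 20 mm in diameter, of the balancing post, 120 mm above the table. The post is fixed: stem 12 mm thick on a round foot 90 mm in diameter, 13 mm high; its brass head (17 mm thick) is sprung and sinks 1 mm per 2.5 N, at most 8 mm. The arm stays on it only with its balance point over this top; it may point in any direction.
- square_nut: Bystander: big square steel nut 30 x 30 x 16 mm lying flat. Origin: centre of the underside.
- screwdriver: Bystander: screwdriver, about 200 mm long, lying on the table along its x. Origin: centre of the underside.
- jar: Bystander: clear jar with a brass lid, 68 mm in diameter, 85 mm high. Origin: centre of the underside.
- collar: Bystander: brass ring 56 mm in diameter, 18 mm high. Origin: centre of the underside.
- bowl: Bystander: white bowl 100 mm in diameter, 45 mm high. Origin: centre of the underside.
- parts_tray: Bystander: grey tray 120 x 160 x 35 mm with one divider. Origin: centre of the underside.
- glue_bottle: Bystander: white bottle with a red cap, 44 mm in diameter, 100 mm high. Origin: centre of the underside.
Not all that is in view belongs to the job. Of the things that look like the part that bears post_top, the smaller one is meant.

How it is judged:
On the way:
1. the lamp arm is lifted clear of both rests, at least 15 mm above them, without tipping (within about 9 degrees of level) (z of lamp_bar in the frame of rack above 0.06 m and angle between lamp_bar's own z axis and vertical below 0.15 rad and contact force between lamp_bar and rack below 0.1 N and contact force between lamp_bar and the fingers above 0.5 N), for 0.2 s.
At the end, for the whole second after the job is handed in: The lamp arm rests on the cork top of the post alone, right side up, level within 4.5 degrees and at rest, let go, with the post's centre no more than 14 mm to the side of the tube's middle line (angle between lamp_bar's own z axis and vertical below 0.08 rad and z of lamp_bar in the frame of post_top between -0.004 and 0.006 m and x of post_top in the frame of lamp_bar between -0.11 and 0.11 m and y of post_top in the frame of lamp_bar between -0.014 and 0.014 m and contact force between lamp_bar and post above 2.5 N and contact force between lamp_bar and rack below 0.1 N and linear speed of lamp_bar below 0.02 m/s and angular speed of lamp_bar below 0.05 rad/s); the robot touches nothing.
It fails at once if the lamp arm tips more than 23 degrees from level (angle between lamp_bar's own z axis and vertical above 0.4 rad).
It fails at once if the lamp arm presses or bangs on the post with more than 25 N (contact force between lamp_bar and post above 25 N).
It fails at once if a bystander is moved more than 25 mm (distance of any of square_nut, screwdriver, jar, collar, bowl, parts_tray, glue_bottle from where it was at the start of the episode above 0.025 m).
It also fails if it takes over 67 s, if anything falls off the work surface, if the arm or the gripper's body presses on something with over 40 N, if the wrist force passes 120 N, or if a joint passes its speed limit or range.

## Working session

There is one attempt and no reset: what is moved stays moved. The work goes in short steps, Python scripts to look and compute and a shell command to move; the robot and the scene stay as the last step left them, time stands still between calls to the robot, and variables do not carry over. Pictures are saved under pics/ and viewed, at most 10 in all, crops included, and the job is handed in when it is done.

```bash
mkdir -p pics; ls
cat > h.py <<'E'
import numpy as np,cv2
from scipy.spatial.transform import Rotation as R
from plant import get_state, read_camera, ctrl
def cam(n):
    c=read_camera(n); c['f']=200/np.tan(np.radians(c['vfov'])/2); o=np.array(c['orientation'],float)
    c['M']=R.from_quat(o).as_matrix() if o.size==4 else o.reshape(3,3); return c
def ray(c,u,v): return c['M']@np.array([(u-c['cx'])/c['f'],(v-c['cy'])/c['f'],1.])
def onplane(c,u,v,z):
    d=ray(c,u,v); o=np.array(c['origin']); return o+d*(z-o[2])/d[2]
def pt(c,u,v): return np.array(c['origin'])+ray(c,u,v)*c['range_z'][int(v),int(u)]
def cloud(c):
    v,u=np.mgrid[0:400,0:640]; d=np.stack([(u-c['cx'])/c['f'],(v-c['cy'])/c['f'],np.ones(u.shape)],-1)
    P=(d*c['range_z'][...,None])@c['M'].T+np.array(c['origin']); P[c['range_z']==0]=np.nan; return P
E
python3 - <<'E'
from h import *
s=get_state(); print(s)
a=cam('top');b=cam('side')
for c in(a,b): print(c['origin'],c['M'].round(3).tolist(),c['f'],c['cx'],c['cy'])
cv2.imwrite('pics/top.png',a['frame']);cv2.imwrite('pics/side.png',b['frame'])
E
```

```text
pics
{'time': 0.0, 'qpos': array([ 1.05698496e+00,  2.87218106e-01,  1.57819954e+00,  1.91680323e-05,
        1.27858530e+00, -1.49973813e-01]), 'dq': array([-0.00026773,  0.00082203,  0.00236025, -0.00047701, -0.00204049,
        0.00129761]), 'joint_efforts': array([-2.22393021e-03, -4.05999398e+01, -2.92616522e+01, -2.80541399e-04,
        5.84374677e-03,  7.19847606e-06]), 'eef_pos': array([0.23982966, 0.63024784, 0.2299    ]), 'tcp_rot': array([ 1.80919616e-01,  9.83497148e-01, -1.13638937e-03, -4.01350212e-04]), 'contact_force': array([ 0.10033576, -0.36439797, -0.20425944]), 'wrist_torque': array([-0.01359603, -0.01547769, -0.06318852]), 'finger_force': 0.0, 'opening': 1.0040181746525856}
[0.45911293 0.00654428 1.15686492] [[0.024, -0.994, 0.111], [-0.999, -0.026, -0.021], [0.024, -0.11, -0.994]] 454.8803192837604 320.705378095327 201.8968850244076
[ 0.43441919 -0.7408609   0.69413808] [[0.977, -0.132, 0.168], [-0.214, -0.611, 0.762], [0.003, -0.78, -0.625]] 373.2931418076974 317.74524507507033 198.42446301856356
```

View pics/top.png

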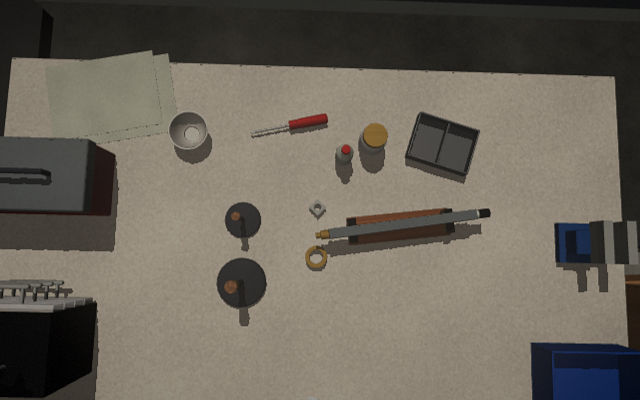

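View pics/side.png

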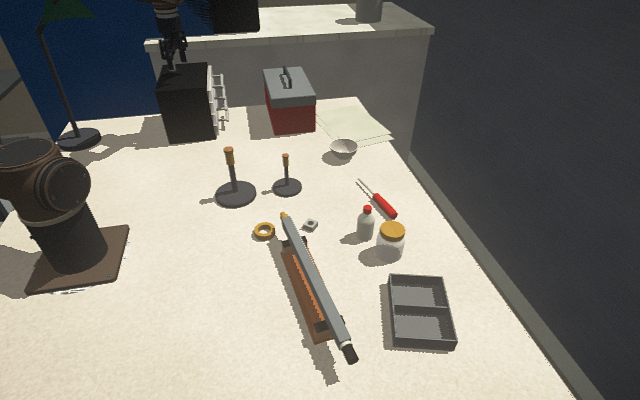

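Top view: two posts. One has its cork at (236,216) and foot at (243,219); the other has its cork at (231,287) and foot at (242,282). The first has the smaller foot and head and is lower, so it is the one meant. The arm runs from its brass end at (318,235) to its black end at (490,212). The nut is at (317,208) and the collar at (316,257), both near the brass end.

Run:
```python
from h import *
a=cam('top');b=cam('side')
P=cloud(a);Q=cloud(b)
def rep(n,m,P): p=P[m]; print(n,len(p),np.nanmedian(p,0).round(4),np.nanmin(p,0).round(3),np.nanmax(p,0).round(3))
H=P[...,2]
def reg(u0,u1,v0,v1):
    m=np.zeros(H.shape,bool); m[v0:v1,u0:u1]=1; return m
rep('table',reg(500,540,280,320),P)
for n,r in(('small',(215,270,195,245)),('big',(205,275,250,315))):
    m=reg(*r); rep(n+' foot',m&(H>.006)&(H<.03),P); rep(n+' top',m&(H>.1),P); z=np.nanmax(H[m]); rep(n+' cap',m&(H>z-.012),P)
    hsv=cv2.cvtColor(a['frame'],cv2.COLOR_BGR2HSV); mm=m&(hsv[...,1]>90)&(hsv[...,2]>60)
    v,u=np.nonzero(mm);print(len(u),u.mean(),v.mean(),onplane(a,u.mean(),v.mean(),.12))
# bar
m=reg(310,500,195,250)&(H>.06)&(H<.09); rep('bar',m,P)
p=P[m]; c=p[:,:2].mean(0); U,S,V=np.linalg.svd(p[:,:2]-c,full_matrices=False); d=V[0]; d=d*np.sign(d[1])
t=(p[:,:2]-c)@d; print('dir +x(brass)',d,'ext',t.min(),t.max(),'centre',c+d*(t.min()+t.max()-(-.002))/2, np.degrees(np.arctan2(d[1],d[0])))
w=(p[:,:2]-c)@[-d[1],d[0]]; print('width',w.min(),w.max(), 'z tube',np.median(p[:,2]))
# tube gray ends by brightness along the axis
n=np.array([-d[1],d[0]])
z=.075
s=np.arange(-.23,.23,.004);out=[]
for k in s:
    X=np.array([*(c+d*k),z]); q=a['M'].T@(X-a['origin']); u,v=q[:2]/q[2]*a['f']+[a['cx'],a['cy']]; out.append((round(k,3),a['frame'][int(round(v)),int(round(u))].tolist()))
print(out[:14],out[-16:])
cv2.imwrite('pics/posts.png',cv2.resize(b['frame'][135:215,200:320],None,fx=5,fy=5))
```

```text
table 1600 [ 3.536e-01 -5.255e-01  4.000e-04] [ 0.304 -0.578 -0.01 ] [ 0.403 -0.473  0.008]
small foot 916 [0.5352 0.1753 0.0122] [0.482 0.118 0.006] [0.601 0.246 0.027]
small top 63 [0.5388 0.179  0.1199] [0.53  0.17  0.101] [0.549 0.189 0.123]
small cap 60 [0.5393 0.1792 0.1201] [0.53  0.17  0.116] [0.549 0.189 0.123]
65 235.09230769230768 215.90769230769232 [0.53755256 0.17889549 0.12      ]
big foot 1732 [0.3878 0.1705 0.0166] [0.306 0.096 0.006] [0.461 0.26  0.029]
big top 154 [0.3834 0.1739 0.1618] [0.371 0.163 0.114] [0.396 0.189 0.167]
big cap 133 [0.3834 0.1757 0.162 ] [0.371 0.163 0.157] [0.396 0.189 0.167]
135 230.24444444444444 286.31111111111113 [0.37945566 0.1826885  0.12      ]
bar 1733 [ 0.5337 -0.2137  0.0748] [ 0.494 -0.425  0.06 ] [ 0.577 -0.004  0.081]
dir +x(brass) [-0.15668826  0.98764811] ext -0.21394515351715582 0.21200184840760378 centre [ 0.53403091 -0.21462317] 99.01472293598012
width -0.012236939499720899 0.01185996718190187 z tube 0.07475952924884033
[(np.float64(-0.23), [126, 141, 152]), (np.float64(-0.226), [127, 142, 152]), (np.float64(-0.222), [124, 1
[... 291 characters left out ...]
, 27, 30]), (np.float64(-0.186), [65, 74, 76]), (np.float64(-0.182), [145, 163, 163]), (np.float64(-0.178), [77, 80, 80])] [(np.float64(0.166), [79, 82, 81]), (np.float64(0.17), [78, 82, 82]), (np.float64(0.174), [80, 82, 83]), (np.float64(0.178), [80, 82, 81]), (np.float64(0.182), [45, 87, 114]), (np.float64(0.186), [53, 101, 130]), (np.float64(0.19), [51, 97, 123]), (np.float64(0.194), [52, 98, 127]), (np.float64(0.198), [50, 93, 121]), (np.float64(0.202), [41, 71, 92]), (np.float64(0.206), [50, 96, 124]), (np.float64(0.21), [58, 98, 123]), (np.float64(0.214), [102, 120, 129]), (np.float64(0.218), [130, 146, 156]), (np.float64(0.222), [130, 145, 155]), (np.float64(0.226), [130, 146, 156])]
```

View pics/posts.png

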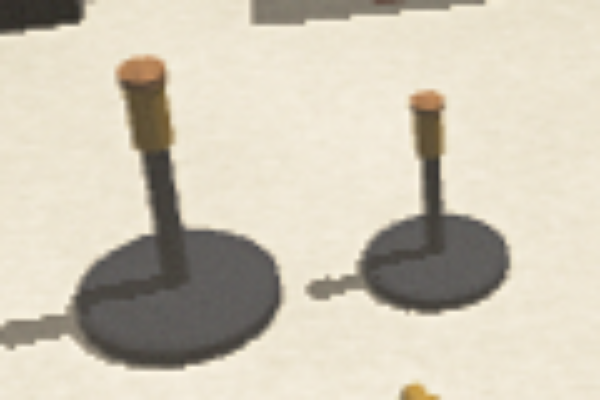

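The crop confirms it. The right post, with its cork at side (286,156), is the smaller: cork radius about 10 mm, and top at z 0.120 against 0.162 for the other. So post_top is about (0.539, 0.179, 0.120). The bar origin is (0.534, -0.2146), with +x (brass) at 99.0°, and length 426 mm and width 24 mm both match.

```bash
cat >> h.py <<'E'
BC=np.array([.534,-.2146]); BD=np.array([-.15668826,.98764811]); POST=np.array([.539,.179,.12])
def plan(target,ydeg=None,s=None):
    """shift in tool mm and turn deg to reach world target (TCP) with tool y at angle ydeg (mod 180)"""
    s=s or get_state(); M=R.from_quat(s['tcp_rot']).as_matrix()
    sh=M.T@(np.array(target)-s['eef_pos'])*1000
    cur=np.degrees(np.arctan2(M[1,1],M[0,1])); t=0
    if ydeg is not None: t=-(((ydeg-cur)+90)%180-90)
    print('shift',sh.round(1),'turn',round(t,2),'cur y',round(cur,2)); return sh,t
E
python3 -c "
from h import *
plan([.5,.2,.23],9.0); plan([.534,-.2146,.23],9.0)"
```

```text
shift [-396.2 -309.8    0.8] turn 60.16 cur y 69.16
shift [-575.5 -685.1    1.3] turn 60.16 cur y 69.16
```

```bash
python3 -m crank '[[[-396,-310,0],60,0],[[-396,-310,0],60,0],[[-396,-310,0],60,0],[[-396,-310,0],60,0],[[-396,-310,0],60,0],[[-396,-310,0],60,0],[[-396,-310,0],60,0],[[-396,-310,0],60,0],[[-396,-310,0],60,0],[[-396,-310,0],60,0]]' 60; python3 -c "
from h import *
plan([.534,-.2146,.15],9.0)"
```

```text
time: 1.2
eef_pos: [0.499, 0.2008, 0.2314]
tcp_rot: [0.648, 0.761, 0.0, 0.0]
contact_force: [1.2, 1.3, -0.0]
opening: 0.994
finger_force: 0.0
shift [-415.7  -31.6   81.3] turn 0.16 cur y 9.16
```

```bash
python3 -m crank '[[[-416,-32,20],0,0],[[-416,-32,20],0,0],[[-416,-32,20],0,0],[[-416,-32,20],0,0],[[-416,-32,20],0,0],[[-416,-32,20],0,0],[[-416,-32,20],0,0],[[-416,-32,20],0,0],[[-416,-32,60],0,0],[[-416,-32,80],0,0]]'
python3 - <<'E'
from h import *
plan([.534,-.2146,.05],9.0)
c=cam('wrist'); cv2.imwrite('pics/w1.png',c['frame'])
P=cloud(c); H=P[...,2]; s=get_state()
m=(H>.066)&(H<.083)&(np.abs((P[...,:2]-BC)@[-BD[1],BD[0]])<.03)
p=P[m]; print(len(p)); cc=p[:,:2].mean(0);U,S,V=np.linalg.svd(p[:,:2]-cc,full_matrices=False);d=V[0]*np.sign(V[0][1]); print(cc,d,np.degrees(np.arctan2(d[1],d[0])),'lateral offset vs model',(cc-BC)@[-BD[1],BD[0]],np.median(p[:,2]))
w=(p[:,:2]-cc)@[-d[1],d[0]];print(np.percentile(w,[1,99])); t=(p[:,:2]-BC)@BD;print(t.min(),t.max(),s['contact_force'],s['wrist_torque'])
E
```

```text
time: 2.2
eef_pos: [0.5319, -0.2158, 0.1488]
tcp_rot: [0.65, 0.76, -0.0, -0.001]
contact_force: [-0.0, 0.7, -0.3]
opening: 0.998
finger_force: 0.0
shift [ 0.7  2.5 98.8] turn -0.08 cur y 8.92
12134
[ 0.5311161  -0.18889909] [-0.15742097  0.98753159] 99.05723183328644 lateral offset vs model -0.001178750740877702 0.07411781965976057
[-0.01172261  0.01169883]
-0.11345936099923973 0.1302116645316362 [-2.20113935  1.18637406 -2.116219  ] [ 0.01706225  0.05785932 -0.05350756]
```

View pics/w1.png

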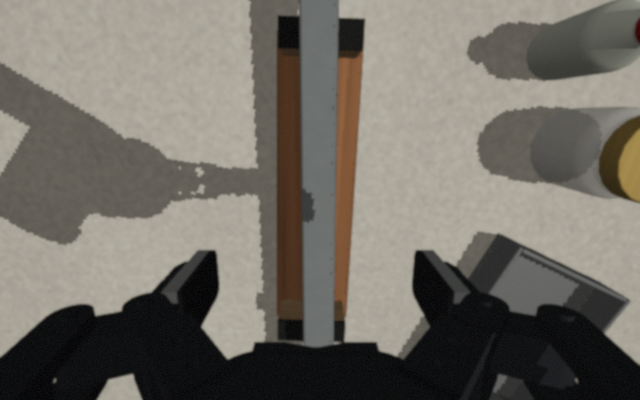

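The wrist view shows the tube running vertically between the open fingers, at columns 300-338. Both rests, near rows 35 and 330, are clear of the fingers, and the lateral fit is within about 1 mm. Next I lower and grip at the origin.

```bash
python3 -m crank '[[[1,3,50],0,0],[[1,3,80],0,0],[[1,3,100],0,0],[[1,3,107],0,0],[[1,3,107],0,0],[[1,3,107],0,0]]' && python3 -c "
from h import *
s=get_state();print(s['contact_force'],s['wrist_torque'])" && python3 -m crank '[[[0,0,0],0,150],[[0,0,0],0,255],[[0,0,0],0,255],[[0,0,0],0,255],[[0,0,0],0,255],[[0,0,0],0,255],[[0,0,0],0,255]]' 120 && python3 -c "
from h import *
s=get_state();print(s['contact_force'],s['wrist_torque'])"
```

```text
time: 2.85
eef_pos: [0.5369, -0.212, 0.046]
tcp_rot: [0.648, 0.761, 0.0, 0.001]
contact_force: [1.6, 0.2, -0.1]
opening: 1.005
finger_force: 0.0
[ 1.60852727  0.22135781 -0.11253943] [-0.0263365   0.0294255  -0.04422503]
time: 3.55
eef_pos: [0.5355, -0.2119, 0.0451]
tcp_rot: [0.648, 0.762, -0.001, -0.0]
contact_force: [-2.8, 0.1, 5.4]
opening: 0.262
finger_force: 118.8
[-2.80147404  0.13295958  5.40254726] [0.02777926 0.58925223 0.1071817 ]
```

```bash
python3 -m crank '[[[0,0,-2],0,255],[[0,0,-4],0,255],[[0,0,-4],0,255],[[0,0,-4],0,255]]'
cat >> h.py <<'E'
def grav(n=6):
    L=[]
    for i in range(n):
        cam('wrist'); s=get_state(); L.append(np.r_[s['contact_force'],s['wrist_torque']])
    L=np.array(L); m=L.mean(0); u=np.array([np.cos(np.radians(9)),np.sin(np.radians(9)),0])
    print('F',m[:3].round(2),'T',m[3:].round(3),'sd',L.std(0).round(2),'Ty',m[3:]@u,'Tx(bar)',m[3:]@[-u[1],u[0],0],'d mm if free',1000*(m[3:]@u)/m[2])
    return s
E
python3 -c "
from h import *
s=grav();print(s['eef_pos'])"
```

```text
time: 3.95
eef_pos: [0.5351, -0.2111, 0.0471]
tcp_rot: [0.648, 0.761, -0.0, -0.001]
contact_force: [-0.8, 0.1, -7.2]
opening: 0.261
finger_force: 117.7
F [ 0.5  -0.32 -6.51] T [-0.435 -0.085 -0.001] sd [0.31 0.68 0.45 0.02 0.05 0.02] Ty -0.4433348000801392 Tx(bar) -0.016118344613715353 d mm if free 68.13226972376391
[ 0.53576832 -0.21157956  0.04814442]
```

```bash
python3 -m crank '[[[0,0,2],0,255],[[0,0,4],0,255],[[0,0,4],0,255],[[0,0,4],0,100],[[0,0,4],0,80],[[0,0,4],0,80],[[20,0,4],0,80],[[45,0,4],0,80],[[68,0,6],0,80],[[68,0,6],0,80]]' && python3 -m crank '[[[0,0,0],0,80],[[0,0,0],0,255],[[0,0,0],0,255],[[0,0,0],0,255],[[0,0,0],0,255],[[0,0,0],0,255],[[0,0,-2],0,255],[[0,0,-5],0,255],[[0,0,-5],0,255],[[0,0,-5],0,255]]' 120; python3 -c "
from h import *
s=grav();print(s['eef_pos'])"
```

```text
time: 5.25
eef_pos: [0.5236, -0.141, 0.0416]
tcp_rot: [0.647, 0.762, -0.0, -0.001]
contact_force: [-0.4, -0.4, -0.4]
opening: 0.687
finger_force: 0.0
time: 6.25
eef_pos: [0.524, -0.144, 0.0462]
tcp_rot: [0.648, 0.761, -0.0, -0.001]
contact_force: [0.9, 0.5, -6.0]
opening: 0.264
finger_force: 117.7
F [ 0.22 -0.03 -6.23] T [ 0.031  0.015 -0.007] sd [0.62 0.31 0.39 0.02 0.04 0.02] Ty 0.03247835927004404 Tx(bar) 0.010037877468050434 d mm if free -5.212472853098896
[ 0.52490449 -0.14442933  0.0471787 ]
```

```bash
python3 -m crank '[[[0,0,-8],0,255],[[0,0,-16],0,255],[[0,0,-24],0,255],[[0,0,-32],0,255],[[0,0,-40],0,255],[[0,0,-40],0,255],[[0,0,-40],0,255],[[0,0,-40],0,255]]'
python3 - <<'E'
from h import *
s=grav(16);print(s['eef_pos'])
P=cloud(cam('top'));H=P[...,2]
d=BD;n=np.array([-d[1],d[0]])
X=P[...,:2]-BC; t=X@d;w=X@n
m=(np.abs(w)<.016)&(np.abs(t)<.178)&(H>.08)&(H<.16)
for lo,hi in((-.175,-.1),(-.1,-.03),(.115,.175)):
    q=P[m&(t>lo)&(t<hi)];print(lo,len(q),np.median(q,0).round(4))
E
```

```text
time: 7.35
eef_pos: [0.5246, -0.1443, 0.0869]
tcp_rot: [0.648, 0.761, -0.0, -0.001]
contact_force: [-0.6, 0.3, -7.4]
opening: 0.261
finger_force: 117.9
F [ 0.16  0.15 -6.62] T [ 0.023 -0.014 -0.001] sd [0.4  0.48 0.45 0.01 0.04 0.03] Ty 0.020330066768220256 Tx(bar) -0.017874922391521147 d mm if free -3.0695873776852376
[ 0.52501716 -0.14449899  0.08735621]
-0.175 346 [ 0.5583 -0.35    0.1196]
-0.1 198 [ 0.5489 -0.292   0.1195]
0.115 246 [ 0.5135 -0.0672  0.1199]
```

Level and clear at 42 mm of lift. The balance point is about 3 mm to the lampholder side of the grip, and the weight is about 6.6 N. Next I raise it and go over the post.

```bash
python3 -m crank '[[[0,0,-15],0,255],[[0,0,-35],0,255],[[0,0,-55],0,255],[[0,0,-70],0,255],[[0,0,-78],0,255],[[0,0,-78],0,255],[[0,0,-78],0,255]]'; python3 -c "
from h import *
print(get_state()['qpos'].round(2)); plan([.5385,.182,.165],9)"
```

```text
time: 8.9
eef_pos: [0.5245, -0.1443, 0.1648]
tcp_rot: [0.648, 0.761, -0.0, -0.001]
contact_force: [-0.9, 0.1, -7.2]
opening: 0.258
finger_force: 118.1
[-0.45  0.06  1.96 -0.    1.12 -0.61]
shift [ 3.199e+02  6.570e+01 -1.000e-01] turn 0.16 cur y 9.16
```

```bash
python3 -m crank '[[[8,2,0],0,255],[[25,5,0],0,255],[[50,10,0],0,255],[[80,16,0],0,255],[[110,23,0],0,255],[[140,29,0],0,255],[[170,35,0],0,255],[[200,41,0],0,255],[[230,47,0],0,255],[[260,54,0],0,255]]' && python3 -m crank '[[[28,6,0],0,255],[[45,9,0],0,255],[[55,11,0],0,255],[[60,12,0],0,255],[[60,12,0],0,255],[[60,12,0],0,255],[[60,12,0],0,255],[[60,12,0],0,255],[[60,12,0],0,255]]'
python3 - <<'E'
from h import *
plan([.5385,.182,.165],9); s=grav(10); e=s['eef_pos']
c=cam('side'); b=cam('top');P=cloud(b);H=P[...,2]
X=P[...,:2]-e[:2];t=X@BD;w=X@[-BD[1],BD[0]]
m=(np.abs(w)<.025)&(np.abs(t)<.25)&(H>.17)&(H<.21)&((t<-.08)|(t>.07))
q=P[m][:,:]; cc=q[:,:2].mean(0);U,S,V=np.linalg.svd(q[:,:2]-cc,full_matrices=False);d=V[0]*np.sign(V[0][1]);n=np.array([-d[1],d[0]])
print(len(q),d,'TCP lat',(e[:2]-cc)@n,'post lat',(POST[:2]-cc)@n,'ends along from TCP',((q[:,:2]-e[:2])@d).min(),((q[:,:2]-e[:2])@d).max(),'z-',np.median(P[m&(t<-.1)][:,2]),'z+',np.median(P[m&(t>.08)][:,2]))
Q=cloud(c);hs=cv2.cvtColor(c['frame'],cv2.COLOR_BGR2HSV)
m=np.linalg.norm(Q[...,:2]-POST[:2],axis=-1)<.03; m&=(Q[...,2]>.1)&(Q[...,2]<.125); q=Q[m]; print('post side',len(q),np.median(q,0) if len(q) else '',q.min(0),q.max(0))
cv2.imwrite('pics/s2.png',cv2.resize(c['frame'][60:260,180:400],None,fx=3,fy=3)[:600])
E
```

```text
time: 9.9
eef_pos: [0.5357, 0.1235, 0.1645]
tcp_rot: [0.648, 0.762, -0.0, -0.001]
contact_force: [0.3, 0.1, -6.1]
opening: 0.266
finger_force: 118.1
time: 10.8
eef_pos: [0.5394, 0.1813, 0.1654]
tcp_rot: [0.649, 0.761, -0.0, 0.0]
contact_force: [-0.4, 0.5, -6.5]
opening: 0.263
finger_force: 118.2
shift [ 0.8 -0.8  0.4] turn 0.1 cur y 9.1
F [-0.1  -0.2  -6.84] T [ 0.009 -0.     0.004] sd [0.35 0.3  0.53 0.04 0.03 0.02] Ty 0.009293736231763178 Tx(bar) -0.00193392210891553 d mm if free -1.3597163794600766
988 [-0.15998964  0.98711869] TCP lat -0.001119216149004936 post lat -0.0004191372763765056 ends along from TCP -0.2498426430514079 -0.08002225850539091 z- 0.1973060654897717 z+ nan
post side 51 [0.53848883 0.17084997 0.11598705] [0.53036035 0.16556344 0.10101298] [0.54830643 0.18816145 0.12096849]
  return _methods._mean(a, axis=axis, dtype=dtype,
  ret = ret.dtype.type(ret / rcount)
```

View pics/s2.png

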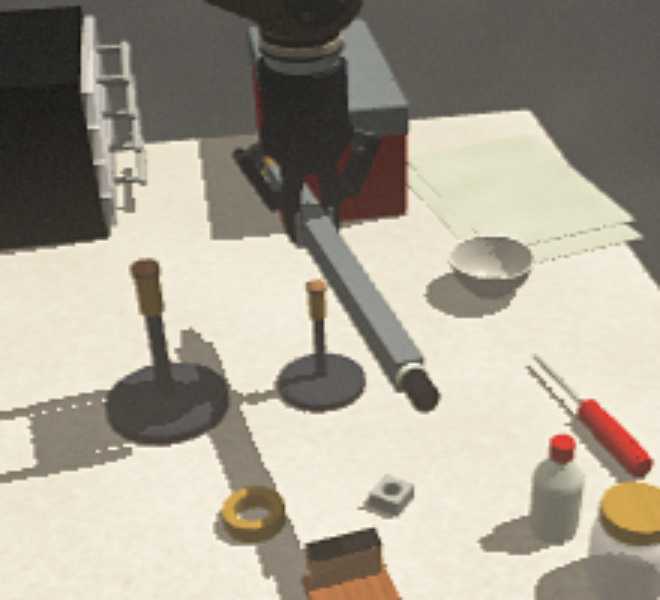

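The side view shows the bar level in the gripper, above the small post (cork at crop (317,287)), with nothing near it. Lateral offset is under 1 mm. I descend to just above the cork.

```bash
python3 -m crank '[[[0,0,5],0,255],[[0,0,12],0,255],[[0,0,20],0,255],[[0,0,28],0,255],[[0,0,35],0,255],[[0,0,40],0,255],[[0,0,42],0,255],[[0,0,43],0,255],[[0,0,43],0,255],[[0,0,43],0,255]]'
python3 - <<'E'
from h import *
s=grav(8);print(s['eef_pos']);c=cam('side')
e=s['eef_pos']
for n,X in(('tcp',e),('post',POST),('mid',e+[0,0,.002])):
    q=c['M'].T@(X-c['origin']);print(n,q[:2]/q[2]*c['f']+[c['cx'],c['cy']])
cv2.imwrite('pics/s3.png',cv2.resize(c['frame'][110:210,230:350],None,fx=6,fy=6)[:600])
E
```

```text
time: 12.4
eef_pos: [0.5396, 0.182, 0.1228]
tcp_rot: [0.648, 0.761, 0.0, 0.0]
contact_force: [0.5, -0.1, -6.6]
opening: 0.263
finger_force: 118.2
F [ 0.11 -0.12 -6.73] T [ 0.009 -0.004  0.011] sd [0.39 0.57 0.35 0.03 0.02 0.03] Ty 0.008274640748955347 Tx(bar) -0.0057581444389898 d mm if free -1.2293019410810917
[0.53926258 0.18191028 0.12239973]
tcp [284.46335678 152.76898032]
post [284.56404521 154.01384299]
mid [284.42655936 152.17508371]
```

View pics/s3.png

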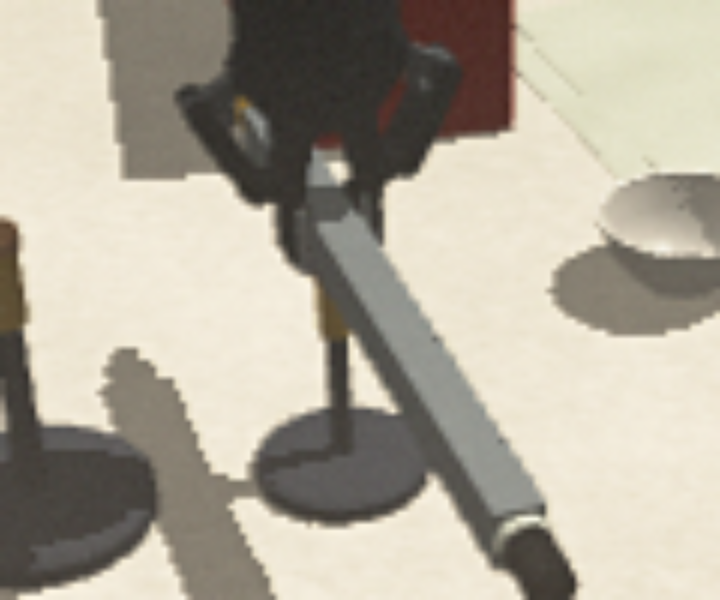

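The crop shows the bar just over the brass head (330,300), which sits between the finger tips, so the alignment is right. Final descent in small steps.

```bash
python3 -m crank '[[[0,0,1],0,255],[[0,0,2],0,255],[[0,0,3],0,255],[[0,0,4],0,255],[[0,0,4],0,255],[[0,0,4],0,255],[[0,0,4],0,255]]'; python3 -c "
from h import *
s=grav(6);print(s['eef_pos'])"; python3 -m crank '[[[0,0,0.5],0,255],[[0,0,1],0,255],[[0,0,1],0,255],[[0,0,1],0,255]]'; python3 -c "
from h import *
s=grav(6);print(s['eef_pos'])"
```

```text
time: 13.55
eef_pos: [0.5393, 0.182, 0.1184]
tcp_rot: [0.648, 0.761, 0.0, 0.0]
contact_force: [0.3, -0.3, -7.0]
opening: 0.263
finger_force: 118.2
F [-0.16  0.17 -7.07] T [ 0.017 -0.004 -0.005] sd [0.34 0.33 0.58 0.01 0.02 0.02] Ty 0.016487956409263652 Tx(bar) -0.00630998193263898 d mm if free -2.3334335278209077
[0.5392467  0.18191354 0.11833729]
time: 14.25
eef_pos: [0.5393, 0.1819, 0.1175]
tcp_rot: [0.648, 0.761, 0.0, 0.0]
contact_force: [-0.4, -0.5, -6.1]
opening: 0.265
finger_force: 118.2
F [-0.45  0.25 -5.99] T [ 0.01   0.028 -0.006] sd [0.38 0.61 0.44 0.02 0.04 0.01] Ty 0.013888054315172118 Tx(bar) 0.026120005004682353 d mm if free -2.317347101771656
[0.53931643 0.18194005 0.11740831]
```

Contact is starting. Another 2 mm.

```bash
python3 -m crank '[[[0,0,0.5],0,255],[[0,0,1],0,255],[[0,0,1.5],0,255],[[0,0,2],0,255],[[0,0,2],0,255],[[0,0,2],0,255]]'; python3 -c "
from h import *
s=grav(8);print(s['eef_pos'])"
```

```text
time: 15.15
eef_pos: [0.5394, 0.182, 0.1157]
tcp_rot: [0.648, 0.761, 0.0, 0.0]
contact_force: [-0.1, -1.1, -0.9]
opening: 0.259
finger_force: 118.4
F [-1.47 -0.46 -0.8 ] T [-0.052  0.319 -0.005] sd [0.52 0.51 0.65 0.02 0.02 0.03] Ty -0.0018238831948327403 Tx(bar) 0.3229134052023134 d mm if free 2.2676868466522584
[0.53937694 0.18194069 0.11549231]
```

The post carries nearly all the weight and the moment about the closing axis is zero, so the balance is right. The moment about the bar axis (0.32 Nm, Fx -1.5 N) suggests a fingertip rubbing the cork's side. I lift off, shift about 1.5 mm toward -y of the tool and retry.

```bash
python3 -m crank '[[[0,0,-1.5],0,255],[[0,0,-3],0,255],[[0,0,-4.5],0,255],[[0,-1.5,-4.5],0,255],[[0,-1.5,-4.5],0,255],[[0,-1.5,-3],0,255],[[0,-1.5,-2],0,255],[[0,-1.5,-1],0,255],[[0,-1.5,0],0,255],[[0,-1.5,0],0,255]]'; python3 -c "
from h import *
s=grav(8);print(s['eef_pos'])"
```

```text
time: 16.55
eef_pos: [0.5377, 0.1817, 0.1158]
tcp_rot: [0.648, 0.761, -0.0, -0.0]
contact_force: [-2.9, -0.6, -2.8]
opening: 0.26
finger_force: 118.5
F [-2.98 -0.77 -1.13] T [-0.073  0.527 -0.021] sd [0.31 0.55 0.49 0.02 0.05 0.02] Ty 0.01036901038518469 Tx(bar) 0.5322236603453646 d mm if free -9.194158956821704
[0.53775324 0.18168386 0.11552467]
```

```bash
python3 -m crank '[[[0,-0.5,0],0,255],[[0,-0.5,0],0,255],[[0,-0.5,0],0,255]]'; python3 -c "
from h import *
s=grav(8);print(s['eef_pos'])"; python3 -m crank '[[[0,1.0,0],0,255],[[0,1.0,0],0,255],[[0,1.0,0],0,255]]'; python3 -c "
from h import *
s=grav(8);print(s['eef_pos'])"
```

```text
time: 17.25
eef_pos: [0.5377, 0.1817, 0.1156]
tcp_rot: [0.648, 0.761, 0.0, 0.0]
contact_force: [-1.1, -0.9, -1.0]
opening: 0.258
finger_force: 118.5
F [-1.24 -0.3  -1.03] T [-0.012  0.211  0.01 ] sd [0.59 0.57 0.66 0.05 0.05 0.03] Ty 0.021009536249494597 Tx(bar) 0.20995643335593428 d mm if free -20.455883205258463
[0.53766846 0.18164997 0.11557298]
time: 17.95
eef_pos: [0.5378, 0.1817, 0.1151]
tcp_rot: [0.648, 0.761, -0.001, -0.0]
contact_force: [-2.7, -0.4, 0.6]
opening: 0.259
finger_force: 118.7
F [-4.36 -0.78  0.22] T [-0.152  0.74  -0.019] sd [0.38 0.36 0.46 0.04 0.06 0.04] Ty -0.034307008682243824 Tx(bar) 0.7543037177138365 d mm if free -155.83429314242457
[0.53778339 0.18168866 0.115088  ]
```

The force falls as the tool moves -y and rises as it moves +y (about 3 N/mm). So this is friction pre-stress between bar and cork, not a finger touching. I take it out before release.

```bash
python3 -m crank '[[[0,-1.3,0],0,255],[[0,-1.3,0],0,255],[[0,-1.3,0],0,255]]'; python3 -c "
from h import *
s=grav(10);print(s['eef_pos'])"
```

```text
time: 18.65
eef_pos: [0.5376, 0.1817, 0.1156]
tcp_rot: [0.648, 0.761, 0.001, 0.001]
contact_force: [0.4, -0.0, -1.0]
opening: 0.264
finger_force: 118.7
F [ 0.07  0.43 -0.85] T [0.072 0.01  0.002] sd [0.84 0.44 0.45 0.04 0.11 0.03] Ty 0.07316852227351447 Tx(bar) -0.0013140254805094594 d mm if free -86.36687393813317
[0.53758658 0.1816676  0.11564954]
```

```bash
python3 -m crank '[[[0,0,0.3],0,255],[[0,0,0.3],0,255],[[0,0,0.3],0,255]]' 20; python3 -c "
from h import *
s=grav(8);print(s['eef_pos'],s['opening'],s['finger_force'])"
```

```text
time: 19.45
eef_pos: [0.5376, 0.1816, 0.1154]
tcp_rot: [0.648, 0.761, 0.001, 0.001]
contact_force: [1.3, 0.8, -0.2]
opening: 0.263
finger_force: 118.7
F [ 2.31  1.04 -0.77] T [ 0.144 -0.442  0.014] sd [0.88 0.6  0.34 0.04 0.07 0.03] Ty 0.07346165491011697 Tx(bar) -0.4592489511447962 d mm if free -95.57638007993648
[0.53751159 0.1816329  0.11534254] 0.26281357599920774 118.83697986602783
```

```bash
python3 -m crank '[[[0,0.6,0],0,255],[[0,0.6,0],0,255],[[0,0.6,0],0,195],[[0,0.6,0],0,190],[[0,0.6,0],0,187],[[0,0.6,0],0,184]]' 20; python3 -c "
from h import *
s=grav(4);print(s['eef_pos'],s['opening'],s['finger_force'])"
```

```text
time: 20.45
eef_pos: [0.5375, 0.1816, 0.115]
tcp_rot: [0.648, 0.761, -0.0, -0.0]
contact_force: [3.4, 1.1, -0.7]
opening: 0.281
finger_force: 12.9
F [2.57 0.87 0.22] T [ 0.137 -0.398  0.013] sd [0.52 0.56 0.52 0.01 0.02 0.01] Ty 0.0727596305277871 Tx(bar) -0.4143606204172356 d mm if free 324.66055533539094
[0.53753699 0.1816395  0.11498777] 0.28015858343646227 12.90949746966362
```

```bash
python3 -m crank '[[[0,0,0],0,181],[[0,0,0],0,178],[[0,0,0],0,176]]'
python3 - <<'E'
from h import *
s=grav(3);print(s['opening'],s['finger_force'])
b=cam('top');P=cloud(b);H=P[...,2]; e=POST
X=P[...,:2]-e[:2];t=X@BD;w=X@[-BD[1],BD[0]]
m=(np.abs(w)<.025)&(H>.1)&(H<.21)
for lo,hi in((-.28,-.24),(-.24,-.2),(-.2,-.15),(-.15,-.1),(.1,.14)):
    q=P[m&(t>lo)&(t<hi)]; print(lo,len(q),np.median(q,0).round(4) if len(q) else '')
E
```

```text
time: 20.95
eef_pos: [0.5368, 0.1815, 0.1146]
tcp_rot: [0.648, 0.761, -0.001, -0.001]
contact_force: [-1.0, -0.4, 0.4]
opening: 0.316
finger_force: 0.0
F [-0.02  0.28 -0.13] T [-0.008  0.027  0.013] sd [0.54 0.51 0.2  0.04 0.02 0.01] Ty -0.003953709733569439 Tx(bar) 0.028329253152145618 d mm if free 29.34691897644164
0.3066566374443446 0.0
-0.28 174 [ 0.5787 -0.0774  0.1424]
-0.24 206 [ 0.5723 -0.0377  0.1472]
-0.2 262 [0.5647 0.0066 0.1471]
-0.15 262 [0.5567 0.0555 0.1473]
0.1 0
```

Released: finger force 0, and the tube top is constant at 0.147 along its length. I open slowly and retreat straight up.

```bash
python3 -m crank '[[[0,0,0],0,170],[[0,0,0],0,160],[[0,0,0],0,140],[[0,0,0],0,100],[[0,0,0],0,60],[[0,0,0],0,60],[[0,0,-3],0,60],[[0,0,-10],0,60],[[0,0,-20],0,60],[[0,0,-35],0,60]]' && python3 -m crank '[[[0,0,-30],0,60],[[0,0,-60],0,60],[[0,0,-90],0,60],[[0,0,-110],0,60],[[0,0,-110],0,60],[[0,0,-110],0,60]]'
python3 - <<'E'
from h import *
for i in range(2):
    b=cam('top');P=cloud(b);H=P[...,2]
    X=P[...,:2]-POST[:2];t=X@BD;w=X@[-BD[1],BD[0]]
    m=(np.abs(w)<.02)&(H>.1)&(H<.17)&(t>-.235)&(t<.09); q=P[m]; k=np.polyfit(t[m],q[:,2],1); print(len(q),'slope',k,'w mean',w[m].mean(),t[m].min(),t[m].max())
    for j in range(10): c=cam('side')
cv2.imwrite('pics/end.png',cv2.resize(c['frame'][60:260,180:400],None,fx=3,fy=3)[:600])
E
```

```text
time: 22.15
eef_pos: [0.5372, 0.1816, 0.1506]
tcp_rot: [0.648, 0.761, -0.0, -0.0]
contact_force: [-0.6, -0.3, 0.7]
opening: 0.764
finger_force: 0.0
time: 22.75
eef_pos: [0.5376, 0.1817, 0.2607]
tcp_rot: [0.648, 0.761, 0.001, 0.0]
contact_force: [-0.4, 0.0, -1.0]
opening: 0.765
finger_force: 0.0
1261 slope [-0.00305264  0.14586975] w mean 0.0017551870625658256 -0.23484343607507469 0.08978320103083998
1261 slope [-0.00312619  0.14561782] w mean 0.0017356727971394375 -0.23448174938335836 0.08916734702260959
```

View pics/end.png

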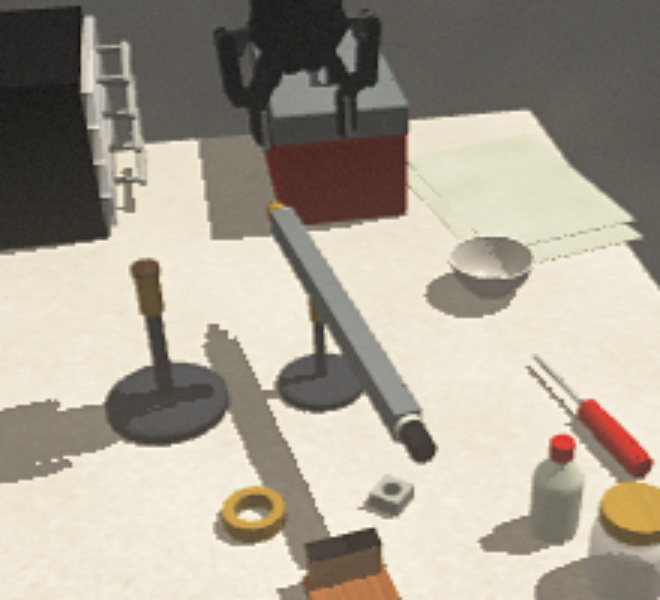

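The picture shows the arm resting on the small post, with its head at (318,305). Its slope is steady at 0.003 rad, its lateral offset is 1.7 mm, the gripper is clear above it, and the bystanders in view are undisturbed.

```bash
python3 -c "
from plant import ctrl; print(ctrl.sign_off())"
```

```text
the job is handed in; nothing more can be done
None
```

The lamp arm stands on its own on the smaller post, level to about 0.003 rad and 2 mm off its middle line, and the job is handed in at about 24 s; no verdict came back.

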